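# Sort the sample bottles beside the moisture analyser into their trays

### The job

Measuring is over: sort the samples standing in front of you on the bench into their trays, with the two white blue-capped bottles in the blue tray, the two brown black-capped bottles in the yellow tray (one bottle to a bay), and the red-lidded jar in the small red tray. Set each one down upright on the floor of its bay without dropping it or knocking any over, and leave the grey-capped reference bottle and the beaker standing where they are.

Things in the scene. Friction and masses are not known exactly. Their poses are not given: they have to be found in the camera images.
- white_a: First of two alike: round opaque white plastic sample bottle with a bright blue screw cap, standing upright; body diameter 44 mm up to 63 mm height, cap diameter 41 mm, 90 mm tall in all, 70 to 130 g; best gripped across the body 45 to 60 mm above its underside. Origin: centre of its underside, z up along its axis; round, so its yaw means nothing.
- white_b: Second of two alike, may take either bay: round opaque white plastic sample bottle with a bright blue screw cap, standing upright; body diameter 44 mm up to 63 mm height, cap diameter 41 mm, 90 mm tall in all, 70 to 130 g; best gripped across the body 45 to 60 mm above its underside. Origin: centre of its underside, z up along its axis; round, so its yaw means nothing.
- amber_a: First of two alike: round dark brown bottle with a narrower black cap, standing upright; body diameter 40 mm up to 58 mm height, cap diameter 33 mm, 82 mm tall in all, 85 to 155 g; best gripped across the body 40 to 55 mm above its underside. Origin: centre of its underside, z up along its axis; round, so its yaw means nothing.
- amber_b: Second of two alike, may take either bay: round dark brown bottle with a narrower black cap, standing upright; body diameter 40 mm up to 58 mm height, cap diameter 33 mm, 82 mm tall in all, 85 to 155 g; best gripped across the body 40 to 55 mm above its underside. Origin: centre of its underside, z up along its axis; round, so its yaw means nothing.
- red_jar: Squat pale glass jar with a red lid, standing upright; body diameter 50 mm, lid diameter 51 mm from 52 mm height up, 70 mm tall in all, 120 to 210 g; best gripped across body or lid 40 to 60 mm above its underside. Origin: centre of its underside, z up along its axis; its yaw means nothing.
- blue_tray: Blue plastic tray, 78 x 152 mm, with two square open bays in a row and one wall between them. Bays are 70 x 70 mm inside, walls 4 mm thick and 20 mm high from the table, floor 4 mm thick. Fixed to the table (do not try to move it). Origin: centre of its underside, on the table; its y axis runs along the row of bays, whose centres lie at y = +37 and -37 mm, x = 0; the bay floor is at z = 4 mm. Tray yaw is within 0.3 rad of the world axes.
- yellow_tray: Yellow plastic tray, 78 x 152 mm, with two square open bays in a row and one wall between them. Bays are 70 x 70 mm inside, walls 4 mm thick and 20 mm high from the table, floor 4 mm thick. Fixed to the table (do not try to move it). Origin: centre of its underside, on the table; its y axis runs along the row of bays, whose centres lie at y = +37 and -37 mm, x = 0; the bay floor is at z = 4 mm. Tray yaw is within 0.3 rad of the world axes.
- red_tray: Small red plastic tray, 78 x 78 mm, with a single square open bay. Bays are 70 x 70 mm inside, walls 4 mm thick and 20 mm high from the table, floor 4 mm thick. Fixed to the table (do not try to move it). Origin: centre of its underside, on the table; the bay's centre is at x = 0, y = 0, its floor at z = 4 mm. Tray yaw is within 0.3 rad of the world axes.
- reference: Reference bottle, not to be sorted: the same white bottle (44 mm diameter, 90 mm tall) but with a GREY cap; stands loose among the samples and must stay where it is. Origin: centre of its underside.
- beaker: Small open greenish beaker (48 mm diameter at the rim, 70 mm tall), loose, standing among the samples; must stay where it is. Origin: centre of its underside. All else on the bench within reach (spoon near the robot, round metal pan and cork stopper at the sides) is lower than 35 mm and lies clear of the samples and trays; no sample or bystander stands closer than about 75 mm, centre to centre, to another.
Things that resemble listed ones, but are neither listed nor needed, are in the scene too. There is more than one size of the red_tray; the job needs the larger.

How it is judged:
At the end, for the whole second after the job is handed in: White bottles in the blue tray, brown in the yellow, jar in the red: each underside centre inside its tray's outer walls and less than 9 mm above the tray's underside (floor at 4 mm), leaning under 0.1 rad, slower than 0.02 m/s, all let go (x of white_a in the frame of blue_tray between -0.037 and 0.037 m and y of white_a in the frame of blue_tray between -0.074 and 0.074 m and z of white_a in the frame of blue_tray between -0.002 and 0.009 m and angle between each of white_a, white_b, amber_a, amber_b, red_jar's own z axis and vertical below 0.1 rad and linear speed of each of white_a, white_b, amber_a, amber_b, red_jar below 0.02 m/s and x of white_b in the frame of blue_tray between -0.037 and 0.037 m and y of white_b in the frame of blue_tray between -0.074 and 0.074 m and z of white_b in the frame of blue_tray between -0.002 and 0.009 m and x of amber_a in the frame of yellow_tray between -0.037 and 0.037 m and y of amber_a in the frame of yellow_tray between -0.074 and 0.074 m and z of amber_a in the frame of yellow_tray between -0.002 and 0.009 m and x of amber_b in the frame of yellow_tray between -0.037 and 0.037 m and y of amber_b in the frame of yellow_tray between -0.074 and 0.074 m and z of amber_b in the frame of yellow_tray between -0.002 and 0.009 m and x of red_jar in the frame of red_tray between -0.037 and 0.037 m and y of red_jar in the frame of red_tray between -0.037 and 0.037 m and z of red_jar in the frame of red_tray between -0.002 and 0.009 m); the robot touches nothing.
It fails at once if a sample bottle or jar is knocked over (leans more than 40 degrees) (angle between any of white_a, white_b, amber_a, amber_b, red_jar's own z axis and vertical above 0.7 rad).
It fails at once if a sample is dropped or thrown (faster than 0.6 m/s with nothing touching it, a fall of about 18 mm) ((contact force between white_a and anything else below 0.01 N and linear speed of white_a above 0.6 m/s) or (contact force between white_b and anything else below 0.01 N and linear speed of white_b above 0.6 m/s) or (contact force between amber_a and anything else below 0.01 N and linear speed of amber_a above 0.6 m/s) or (contact force between amber_b and anything else below 0.01 N and linear speed of amber_b above 0.6 m/s) or (contact force between red_jar and anything else below 0.01 N and linear speed of red_jar above 0.6 m/s)).
It fails at once if the grey-capped reference bottle or the beaker is moved more than 20 mm or tipped more than 20 degrees (distance of any of reference, beaker from where it was at the start of the episode above 0.02 m or angle between any of reference, beaker's own z axis and vertical above 0.35 rad).
It also fails if it takes over 128 s, if anything falls off the work surface, if the arm or the gripper's body presses on something with over 40 N, if the wrist force passes 120 N, or if a joint passes its speed limit or range.

### The arm

A 6-joint arm with a two-finger parallel gripper is mounted at the origin on the work surface. World frame = base frame: x ahead of the robot, y to its left, z up, the work surface at z = 0. Lengths are in m, angles in rad, forces in N, time in s.
With the tool pointing down it reaches from about 0.15 to 0.775 m from the base axis. Payload 6.1 kg.
Tool frame: the origin (TCP) lies on the centre line of the jaws, within the pads' length; the fingertips stand 22 mm ahead of it and the grasp point (between the pads) lies 3 mm ahead of it; y points along the fingers, z is the direction in which the jaws open and shut, and the axes are right-handed (so a half turn about y gives the same grasp; the last joint's range is limited). The gripper opens to 85 mm and grips with 20 to 120 N. Pads are 22 mm wide; open, the fingers measure 114 mm over their backs; the gripper's body (76 mm by 85 mm) begins 54 mm behind the grasp point. The pads swing forward as they close: fully open they stand 13 mm farther back than shut.
Start: joints at [-1.204, 0.126, -0.04, 1.405, 0, 1.571], TCP at [0.188, -0.49, 0.253] pointing down, gripper open.
Joint ranges: [-2.72, 2.72], [-0.95, 1.95], [-1.27, 1.35], [-1.78, 2.02], [-1.46, 1.47], [-3.14, 3.14]. Speed limits (rad/s): [2.39, 2.39, 3.01, 3.14, 3.14, 3.14].

### API

Orientations are given as a 3x3 rotation matrix whose columns are the frame's x, y, z axes.
In Python, from station import readout, viewer, ticket gives the robot as it stands.
- The arm moves only by the tool step_arm, never from a script. Its argument "plan" is a list of rows, each a list of 5 numbers: the shift along the tool's x, y, z in units of 50 mm (1.0 is 50 mm), then the turn about the tool's y in units of 6 degrees (1.0 is 6 degrees), then the opening, from 0 (shut) to 1 (fully open). A call has 1 to 10 rows; each row shifts and turns the commanded pose from where the row before left it, along the tool's axes as they then stand; what a row does not reach is not made up. A row lasts 1/8 s, in which the tool goes at most 62.5 mm and 10.7 degrees, less where a joint would pass 70% of its speed; a pose out of reach is approached as far as the arm can. A call is refused whole if a number of a shift passes 1 or a number of a turn 1, either way. A call with a gripper value outside its range is refused whole. The fingers move at their own pace and stop on an object; "squeeze" is the grip in N (left out, the last holds). Time passes only in rows, so rows that do not move let the fingers close. It gives the time, the measured TCP pose, the force and the opening at its end, in the units of the state.
- readout.state(): the state, without advancing time (a new reading comes with each control period).
- viewer.capture(name): name is "side" or "top" or "wrist"; returns the picture (400x640x3 uint8, blue, green, red); there is no depth.
- viewer.get_calibration(name): a dict with "intrinsics" (3x3 intrinsics, pixels), "R" (3x3) and "t" (3): a world point X has camera coordinates R X + t; the wrist camera has in their place "mount" (4x4, takes a point from camera to tool coordinates, whose origin is the TCP and whose axes are the tool frame's). Camera axes: x right, y down, z forward; pixel columns grow to the right and rows downward; lengths in m; the calibration is good to about 2 mm. A picture is of the moment at which its call begins: read the wrist's pose just before it. get_calibration takes no time and is no camera call.
- ticket.finish_job(): hands the job in, once; it reports no verdict.
The state is a dict: "t": time; "q": joint angles; "joint_vel": joint speeds; "effort": joint torques, N m; "eef_pos": TCP position; "tcp_rot": TCP orientation; "ft_force": force on the tool from outside, world axes, zero at the start; "ft_torque": the same for the moment, N m; "opening": finger opening in m.
Only numpy, scipy, OpenCV 4.12 (cv2) and the standard library are available. Lean on these libraries where they do the work, as an engineer would, in place of code of your own. Each camera call takes 0.05 s, during which the arm holds its last target.

## Working session

There is one attempt and no reset: what is moved stays moved. The work goes in short steps, Python scripts to look and compute and a tool call to move; the robot and the scene stay as the last step left them, time stands still between calls to the robot, and variables do not carry over. Pictures are saved under pics/ and viewed, and the job is handed in when it is done.

Besides the shell and the picture viewer there is one more tool, called after "Call:" by a JSON object that holds its "op" and its "data", one argument or row to a line. step_arm: Moves the arm, as the interface text tells. Its arguments: {"type":"object","properties":{"plan":{"type":"array","items":{"type":"array","items":{"type":"number"}}},"squeeze":{"type":"number"}},"required":["plan"]}

```bash
mkdir -p pics; ls
python3 - <<'E'
from station import readout, viewer, ticket
import cv2, numpy as np
np.set_printoptions(precision=4,suppress=True)
for n in ["top","side"]:
    cv2.imwrite(f"pics/{n}0.png",viewer.capture(n))
for n in ["top","side","wrist"]: print(n,viewer.get_calibration(n))
print(readout.state())
E
```

```text
pics
top {'intrinsics': array([[516.8727,   0.    , 324.4351],
       [  0.    , 516.8727, 196.6548],
       [  0.    ,   0.    ,   1.    ]]), 'R': array([[ 0.0156, -0.9999,  0.002 ],
       [-0.9938, -0.0157, -0.1105],
       [ 0.1105, -0.0002, -0.9939]]), 't': array([-0.0266,  0.5049,  1.3423])}
side {'intrinsics': array([[367.7525,   0.    , 317.5321],
       [  0.    , 367.7525, 198.0602],
       [  0.    ,   0.    ,   1.    ]]), 'R': array([[-0.8672, -0.4976, -0.0183],
       [-0.2429,  0.4549, -0.8568],
       [ 0.4346, -0.7385, -0.5154]]), 't': array([0.4403, 0.1405, 0.6972])}
wrist {'intrinsics': array([[335.3386,   0.    , 317.7312],
       [  0.    , 335.3386, 196.5672],
       [  0.    ,   0.    ,   1.    ]]), 'mount': array([[-0.0011,  0.9445,  0.3286, -0.0845],
       [ 0.0004, -0.3286,  0.9445, -0.1204],
       [ 1.    ,  0.0012,  0.    , -0.0002],
       [ 0.    ,  0.    ,  0.    ,  1.    ]])}
{'t': 0.1, 'q': array([-1.204 ,  0.1264, -0.0405,  1.4054, -0.    ,  1.5708]), 'joint_vel': array([ 0.0024, -0.0022,  0.0015, -0.0001, -0.0007,  0.0002]), 'effort': array([  0.0002, -43.6903,  35.3606,   0.0137,  -0.0002,  -0.    ]), 'eef_pos': array([ 0.1882, -0.4898,  0.2526]), 'tcp_rot': array([[-0.9335, -0.0005,  0.3586],
       [-0.3586,  0.0013, -0.9335],
       [ 0.    , -1.    , -0.0014]]), 'ft_force': array([ 0.155 ,  0.4332, -0.5234]), 'ft_torque': array([-0.0083, -0.02  , -0.0424]), 'opening': 0.08534385499260494}
```

View pics/top0.png

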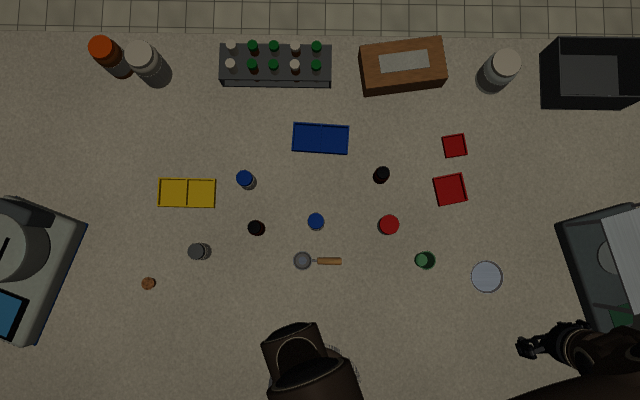

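View pics/side0.png

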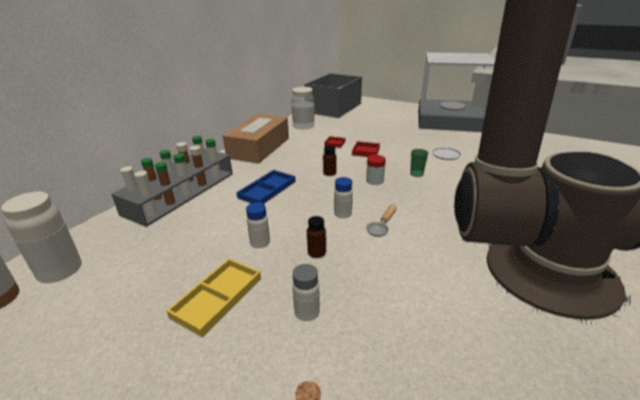

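Candidates in the top view:
- White bottles: the blue caps at (245,178) and (316,221). The grey-capped bottle at (199,251) is the reference, and the large jars at the back are not samples.
- Brown bottles: (256,228) and (381,174).
- Jar: the red lid at (389,225).
- Red trays: (450,189) is the larger one, (454,146) the smaller decoy.
- Other trays: blue at (320,139), yellow at (187,193).
- Beaker: (424,260).

Next I'll measure these and check them in one crop.

```bash
cat > h.py <<'E'
from station import readout, viewer, ticket
import cv2, numpy as np
np.set_printoptions(precision=4,suppress=True)
def ray(n,uv,z):
    c=viewer.get_calibration(n);K,R,t=c["intrinsics"],c["R"],c["t"]
    C=-R.T@t; d=R.T@np.linalg.inv(K)@np.array([uv[0],uv[1],1.]); return C+d*(z-C[2])/d[2]
def proj(n,X):
    c=viewer.get_calibration(n);p=c["intrinsics"]@(c["R"]@np.array(X)+c["t"]);return p[:2]/p[2]
E
python3 - <<'E'
from h import *
im=cv2.imread("pics/top0.png");cv2.imwrite("pics/crop0.png",cv2.resize(im[110:290,140:500],None,fx=2.2,fy=2.2,interpolation=cv2.INTER_CUBIC))
hsv=cv2.cvtColor(im,cv2.COLOR_BGR2HSV);H,S,V=cv2.split(hsv)
roi=np.zeros(H.shape,bool);roi[110:290,140:500]=1
def comps(m,name):
    m=(m&roi).astype(np.uint8);n,l,st,ce=cv2.connectedComponentsWithStats(m)
    for i in range(1,n):
        if st[i,4]>40:
            pts=np.argwhere(l==i)[:,::-1].astype(np.float32);r=cv2.minAreaRect(pts)
            print(name,"area",st[i,4],"cen",ce[i],"bbox",st[i,:4],"rect",r)
comps((H>100)&(H<130)&(S>120),"blue")
comps((H>15)&(H<35)&(S>180),"yellow")
comps(((H<8)|(H>172))&(S>150),"red")
comps((V<45),"black")
comps((H>50)&(H<90)&(S>60),"green")
comps((V<110)&(V>50)&(S<40),"grey")
E
```

```text
blue area 1639 cen [319.9994 138.0085] bbox [292 122  57  33] rect ((320.0, 138.0), (56.00018310546875, 29.21129035949707), 4.085616588592529)
blue area 203 cen [243.9113 177.7291] bbox [236 170  17  16] rect ((244.25001525878906, 177.75), (15.55634880065918, 14.849241256713867), 45.0)
blue area 201 cen [315.3184 220.5821] bbox [308 213  16  16] rect ((315.5, 220.5), (15.0, 15.0), 90.0)
yellow area 1686 cen [186.0546 192.3197] bbox [157 178  59  30] rect ((185.99998474121094, 192.49998474121094), (57.99999237060547, 28.999996185302734), 0.0)
red area 500 cen [454.148 145.096] bbox [442 133  26  25] rect ((454.1153869628906, 145.07693481445312), (22.16111946105957, 22.553354263305664), 78.69007110595703)
red area 64 cen [378.7344 178.3594] bbox [373 169  15  15] rect ((378.756103515625, 177.30487060546875), (13.430944442749023, 10.77599048614502), 38.65980911254883)
red area 878 cen [449.6185 188.7904] bbox [432 172  36  34] rect ((449.6538391113281, 188.76922607421875), (28.829071044921875, 30.790233612060547), 78.69007110595703)
red area 308 cen [388.6006 224.1461] bbox [379 215  20
[... 1336 characters left out ...]
2925109863281, 259.2264099121094), (19.64255714416504, 15.933823585510254), 15.94539737701416)
green area 295 cen [424.9864 259.8   ] bbox [415 251  21  19] rect ((424.9000549316406, 260.20001220703125), (18.024978637695312, 19.922346115112305), 71.56504821777344)
grey area 43 cen [199.4186 251.814 ] bbox [195 245   8  15] rect ((199.0299835205078, 252.28997802734375), (6.081118583679199, 14.424979209899902), 8.130102157592773)
grey area 239 cen [302.364  259.8703] bbox [293 251  24  19] rect ((302.5384521484375, 259.6922912597656), (18.5936279296875, 20.873979568481445), 52.12501525878906)
grey area 622 cen [486.074  275.1913] bbox [470 260  30  30] rect ((484.5, 274.5), (29.0, 29.0), 90.0)
```

View pics/crop0.png

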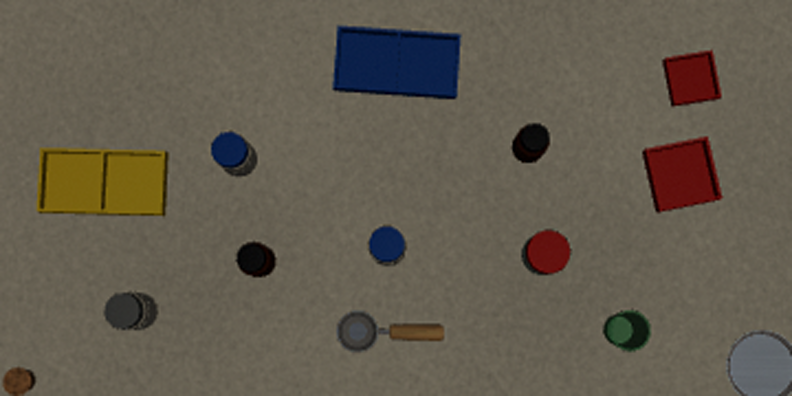

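The crop shows two blue caps, two brown bottles with black caps, the red-lidded jar, the larger red tray at (450,189) and the grey-capped reference at (198,251). These match the descriptions.

Run:
```python
from h import *
for n,uv,z in [("white_l",(244,177.7),.086),("white_r",(315.4,220.5),.086),("amb_l",(254.6,226.5),.082),("amb_r",(382.3,172.7),.082),("jar",(388.7,224.2),.067),("ref",(197,250.5),.09),("beaker",(424.5,260),.06),
 ("blue",(320.2,138.3),.01),("yellow",(186.3,192.7),.01),("red",(450,189),.01)]:
    X=ray("top",uv,z);print(n,X[:2], "base in side", proj("side",[X[0],X[1],0]), "top",proj("side",[X[0],X[1],z]))
# tray corners rims z=.02
for n,cs in dict(blue=[(293.5,122),(349.5,125.5),(347.5,154.6),(291.5,150.5)],yellow=[(158.7,177.7),(215.7,179),(215.2,207.7),(157.7,207)],red=[(432.5,179),(462,172.5),(467.6,200),(438.5,206)]).items():
    P=np.array([ray("top",c,.02)[:2] for c in cs]);e=P[1]-P[0]+P[2]-P[3];
    print(n,"c",P.mean(0),"yaw of row axis (deg from -y)",np.degrees(np.arctan2(e[0],-e[1])),np.linalg.norm(P-np.roll(P,1,0),axis=1))
im=cv2.imread("pics/side0.png");cv2.imwrite("pics/scrop.png",cv2.resize(im[120:340,160:460],None,fx=2.6,fy=2.6,interpolation=cv2.INTER_CUBIC))
```

```text
white_l [0.5441 0.187 ] base in side [259.9446 241.2002] top [255.7769 207.6786]
white_r [0.4378 0.0032] base in side [342.0589 212.8253] top [342.6636 181.3781]
amb_l [0.4205 0.1567] base in side [316.4154 250.8017] top [315.5858 218.103 ]
amb_r [ 0.5633 -0.1658] base in side [329.4054 173.2512] top [329.3566 146.9512]
jar [ 0.4325 -0.1843] base in side [374.0415 180.6057] top [375.5621 158.6028]
ref [0.3578 0.2978] base in side [306.9635 307.8854] top [305.095  268.2179]
beaker [ 0.3429 -0.2768] base in side [415.785  173.9837] top [418.3685 154.7162]
blue [ 0.6667 -0.0047] base in side [267.201  189.2779] top [266.8695 186.0342]
yellow [0.512  0.3526] base in side [217.5988 296.4774] top [216.7086 292.4367]
red [ 0.5333 -0.3563] base in side [365.3876 151.4178] top [365.5387 148.561 ]
blue c [ 0.665  -0.0056] yaw of row axis (deg from -y) -3.032531137906735 [0.0786 0.152  0.0802 0.1512]
yellow c [0.5106 0.3485] yaw of row axis (deg from -y) -0.10101535763178496 [0.0787 0.1526 0.0771 0.1529]
red c [ 0.5311 -0.3543] yaw of row axis (deg from -y) 12.969976851980453 [0.074  0.0815 0.0752 0.0797]
```

View pics/scrop.png

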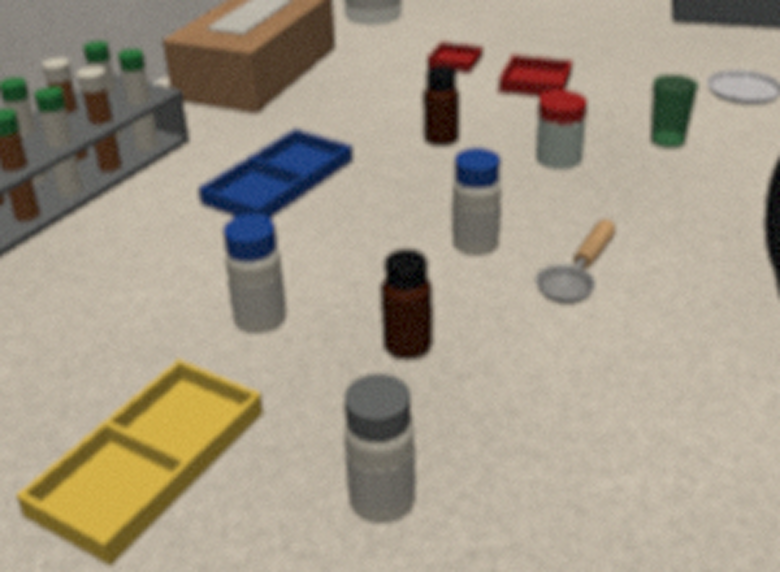

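Call:
{"op": "step_arm", "data": {
  "plan": [
    [0,0,0,-1,1],
    [0,0,0,-1,1],
    [0,0,0,-1,1],
    [0,0,0,-1,1],
    [0,0,0,-1,1],
    [0,0,0,-1,1],
    [0,0,0,-1,1],
    [0,0,0,-1,1],
    [0,0,0,-1,1],
    [0,0,0,-1,1]
  ],
  "squeeze": 40
}}

```text
t: 1.35
eef_pos: [0.1882, -0.4898, 0.2528]
tcp_rot: [[-0.153, -0.0, 0.988], [-0.988, 0.001, -0.153], [-0.001, -1.0, -0.0]]
ft_force: [0.8, 0.2, 0.5]
opening: 0.0855
```

Call:
{"op": "step_arm", "data": {
  "plan": [
    [0,0,0,-0.75,1],
    [0,0,0,-0.75,1],
    [0,0,0,0,1]
  ]
}}

```text
t: 1.72
eef_pos: [0.1882, -0.4899, 0.2529]
tcp_rot: [[-0.001, -0.0, 1.0], [-1.0, 0.001, -0.001], [-0.001, -1.0, -0.0]]
ft_force: [0.5, -0.2, 0.4]
opening: 0.0856
```

```bash
cat >> h.py <<'E'
def go(x,y,z):
    s=readout.state();p=s["eef_pos"];R=s["tcp_rot"];d=R.T@(np.array([x,y,z])-p)/.05
    print("t %.2f"%s["t"],"pos",p,"yaw z deg %.2f"%np.degrees(np.arctan2(R[1,2],R[0,2])),"f",s["ft_force"],"open %.4f"%s["opening"],"units",d)
E
python3 -c "
from h import *
go(.4325,-.1843,.17)"
```

```text
t 1.73 pos [ 0.1882 -0.4899  0.2529] yaw z deg -0.03 f [ 0.5454 -0.1831  0.3612] open 0.0856 units [-6.1136  1.6611  4.8827]
```

Call:
{"op": "step_arm", "data": {
  "plan": [
    [-0.76,0.2,0.61,0,1],
    [-0.76,0.2,0.61,0,1],
    [-0.76,0.2,0.61,0,1],
    [-0.76,0.2,0.61,0,1],
    [-0.76,0.2,0.61,0,1],
    [-0.76,0.2,0.61,0,1],
    [-0.76,0.2,0.61,0,1],
    [-0.76,0.2,0.61,0,1],
    [0,0,0,0,1],
    [0,0,0,0,1]
  ]
}}

```text
t: 2.98
eef_pos: [0.432, -0.1859, 0.1732]
tcp_rot: [[0.0, -0.001, 1.0], [-1.0, -0.0, 0.0], [0.0, -1.0, -0.001]]
ft_force: [-0.2, 0.7, -0.1]
opening: 0.085
```

```bash
python3 -c "
from h import *
go(.4325,-.1843,.052)
cv2.imwrite('pics/w1.png',viewer.capture('wrist'))"
```

```text
t 2.98 pos [ 0.432  -0.1859  0.1732] yaw z deg 0.01 f [-0.1966  0.7079 -0.1493] open 0.0850 units [-0.0329  2.4241  0.0118]
```

View pics/w1.png

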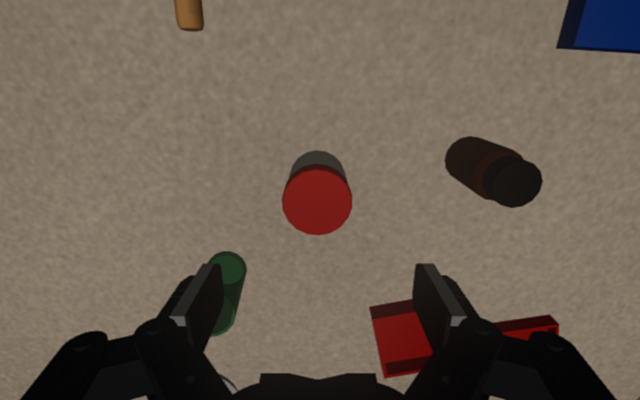

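The red lid sits at (317,202), centred between the jaws. I'll cross-check every position in view using the wrist camera.

```bash
cat >> h.py <<'E'
def wray(uv,z):
    s=readout.state();c=viewer.get_calibration("wrist");M=c["mount"]
    d=s["tcp_rot"]@M[:3,:3]@np.linalg.inv(c["intrinsics"])@np.array([uv[0],uv[1],1.]);C=s["eef_pos"]+s["tcp_rot"]@M[:3,3]
    return C+d*(z-C[2])/d[2]
E
python3 -c "
from h import *
print(wray((317,200),.07),wray((514,183),.082))"
```

```text
[ 0.431  -0.1819  0.07  ] [ 0.5609 -0.1657  0.082 ]
```

Call:
{"op": "step_arm", "data": {
  "plan": [
    [-0.05,0.4,0,0,1],
    [0,0.4,0,0,1],
    [0,0.4,0,0,1],
    [0,0.4,0,0,1],
    [0,0.4,0,0,1],
    [0,0.4,0,0,1],
    [0,0,0,0,1],
    [0,0,0,0,0],
    [0,0,0,0,0],
    [0,0,0,0,0]
  ]
}}

```text
t: 4.28
eef_pos: [0.4327, -0.184, 0.0545]
tcp_rot: [[-0.0, 0.002, 1.0], [-1.0, -0.001, -0.0], [0.001, -1.0, 0.002]]
ft_force: [-2.3, -0.2, 6.9]
opening: 0.0504
```

Call:
{"op": "step_arm", "data": {
  "plan": [
    [0,0,0,0,0],
    [0,0,0,0,0],
    [0,0,0,0,0]
  ]
}}

```text
t: 4.65
eef_pos: [0.4327, -0.184, 0.0545]
tcp_rot: [[0.0, 0.001, 1.0], [-1.0, -0.001, 0.0], [0.001, -1.0, 0.001]]
ft_force: [-2.1, -0.2, 6.2]
opening: 0.05
```

Call:
{"op": "step_arm", "data": {
  "plan": [
    [0,-0.2,0,0,0],
    [0,-0.4,0,0,0],
    [0,-0.5,0,0,0],
    [0,-0.5,0,0,0],
    [0,-0.5,0,0,0],
    [0,-0.4,0,0,0],
    [0,0,0,0,0]
  ]
}}

```text
t: 5.52
eef_pos: [0.4331, -0.1837, 0.18]
tcp_rot: [[0.0, 0.003, 1.0], [-1.0, -0.001, 0.0], [0.001, -1.0, 0.003]]
ft_force: [-0.4, -0.0, -1.4]
opening: 0.0497
```

```bash
python3 -c "
from h import *
go(.531,-.3543,.18)"
```

```text
t 5.53 pos [ 0.4331 -0.1837  0.18  ] yaw z deg 0.03 f [-0.3813 -0.007  -1.3715] open 0.0497 units [3.4122 0.01   1.9568]
```

Call:
{"op": "step_arm", "data": {
  "plan": [
    [0.3,0,0.2,0,0],
    [0.5,0,0.3,0,0],
    [0.6,0,0.34,0,0],
    [0.6,0,0.34,0,0],
    [0.6,0,0.34,0,0],
    [0.5,0,0.28,0,0],
    [0.3,0,0.16,0,0],
    [0,0,0,0,0],
    [0,0,0,0,0]
  ]
}}

```text
t: 6.65
eef_pos: [0.5298, -0.3533, 0.1772]
tcp_rot: [[0.0, -0.002, 1.0], [-1.0, 0.001, 0.0], [-0.001, -1.0, -0.002]]
ft_force: [0.1, 0.2, -1.8]
opening: 0.0504
```

```bash
python3 -c "
from h import *
go(.531,-.3543,.0585)
cv2.imwrite('pics/w2.png',viewer.capture('wrist'))"
```

```text
t 6.65 pos [ 0.5298 -0.3533  0.1772] yaw z deg 0.01 f [ 0.0933  0.1873 -1.7849] open 0.0504 units [0.0221 2.3731 0.0271]
```

View pics/w2.png

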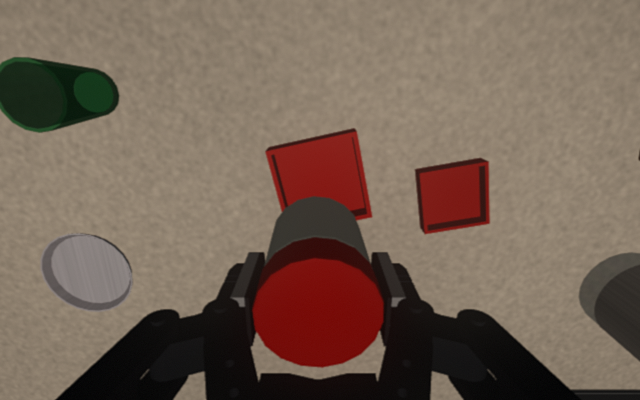

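```bash
python3 -c "
from h import *
print((wray((267,150),.02)+wray((371,215),.02))/2)"
```

```text
[ 0.5319 -0.3527  0.02  ]
```

Call:
{"op": "step_arm", "data": {
  "plan": [
    [0,0.4,0.03,0,0],
    [0,0.5,0,0,0],
    [0,0.5,0,0,0],
    [0,0.4,0,0,0],
    [0,0.3,0,0,0],
    [0,0.16,0,0,0],
    [0,0.06,0,0,0],
    [0,0.03,0,0,0],
    [0,0,0,0,0]
  ]
}}

```text
t: 7.82
eef_pos: [0.532, -0.3537, 0.0613]
tcp_rot: [[0.0, 0.001, 1.0], [-1.0, -0.0, 0.0], [0.0, -1.0, 0.001]]
ft_force: [0.9, 0.2, -0.6]
opening: 0.0503
```

Call:
{"op": "step_arm", "data": {
  "plan": [
    [0,0.03,0,0,0],
    [0,0.03,0,0,0],
    [0,0,0,0,0]
  ]
}}

```text
t: 8.2
eef_pos: [0.5319, -0.3537, 0.0586]
tcp_rot: [[0.0, 0.001, 1.0], [-1.0, -0.001, 0.0], [0.001, -1.0, 0.001]]
ft_force: [-2.1, 0.9, 3.6]
opening: 0.0501
```

Contact: the vertical force rose to 3.6 N at a height of 0.0586. I'll release and rise.

Call:
{"op": "step_arm", "data": {
  "plan": [
    [0,0,0,0,0.7],
    [0,0,0,0,1],
    [0,0,0,0,1],
    [0,0,0,0,1],
    [0,-0.4,0,0,1],
    [0,-0.6,0,0,1],
    [0,-0.8,0,0,1],
    [0,-0.6,0,0,1],
    [0,0,0,0,1]
  ]
}}

```text
t: 9.32
eef_pos: [0.5329, -0.3542, 0.1808]
tcp_rot: [[0.0, 0.004, 1.0], [-1.0, -0.003, 0.0], [0.003, -1.0, 0.004]]
ft_force: [-0.5, 0.5, -0.1]
opening: 0.0857
```

```bash
python3 -c "
from h import *
go(.562,-.1658,.17)
cv2.imwrite('pics/w3.png',viewer.capture('wrist'))"
```

```text
t 9.32 pos [ 0.5329 -0.3542  0.1808] yaw z deg 0.02 f [-0.4648  0.5062 -0.0742] open 0.0857 units [-3.7692  0.2068  0.5814]
```

View pics/w3.png

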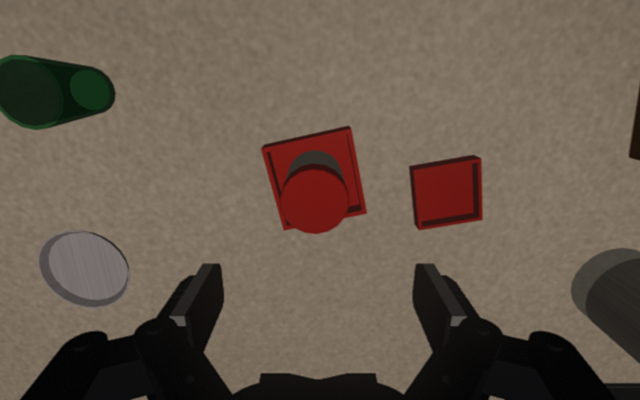

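The jar stands upright in the larger red tray, lid at (315,200). Next is the right-hand brown bottle.

Call:
{"op": "step_arm", "data": {
  "plan": [
    [-0.4,0,0.06,0,1],
    [-0.6,0,0.1,0,1],
    [-0.8,0,0.12,0,1],
    [-0.8,0.1,0.12,0,1],
    [-0.6,0.1,0.1,0,1],
    [-0.4,0,0.06,0,1],
    [-0.17,0,0.02,0,1],
    [0,0,0,0,1],
    [0,0,0,0,1]
  ]
}}

```text
t: 10.5
eef_pos: [0.5607, -0.1657, 0.1679]
tcp_rot: [[-0.001, 0.0, 1.0], [-1.0, -0.0, -0.001], [0.0, -1.0, 0.0]]
ft_force: [-0.4, 0.5, -0.3]
opening: 0.0849
```

```bash
python3 -c "
from h import *
go(.562,-.1658,.052)
cv2.imwrite('pics/w4.png',viewer.capture('wrist'))"
```

```text
t 10.50 pos [ 0.5607 -0.1657  0.1679] yaw z deg -0.04 f [-0.3984  0.4608 -0.3149] open 0.0849 units [0.0008 2.3174 0.0262]
```

View pics/w4.png

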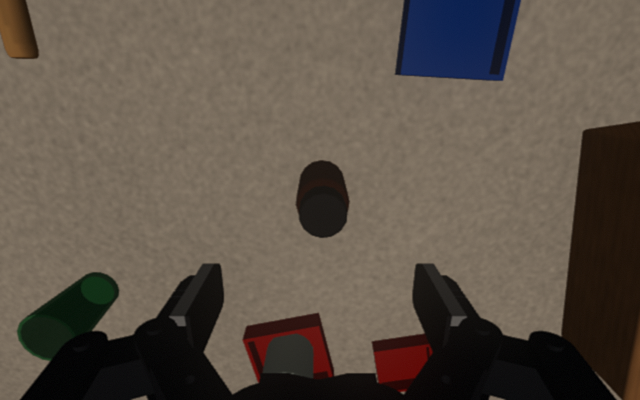

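Call:
{"op": "step_arm", "data": {
  "plan": [
    [0,0.3,0.06,0,1],
    [0,0.4,0,0,1],
    [0,0.5,0,0,1],
    [0,0.5,0,0,1],
    [0,0.4,0,0,1],
    [0,0.2,0,0,1],
    [0,0,0,0,1],
    [0,0,0,0,0],
    [0,0,0,0,0],
    [0,0,0,0,0]
  ]
}}

```text
t: 11.8
eef_pos: [0.5642, -0.1651, 0.0539]
tcp_rot: [[0.0, 0.002, 1.0], [-1.0, -0.001, 0.0], [0.001, -1.0, 0.002]]
ft_force: [-0.2, -0.2, 1.1]
opening: 0.0388
```

Call:
{"op": "step_arm", "data": {
  "plan": [
    [0,0,0,0,0],
    [0,0,0,0,0],
    [0,0,0,0,0],
    [0,0,0,0,0]
  ]
}}

```text
t: 12.3
eef_pos: [0.5642, -0.1651, 0.0538]
tcp_rot: [[0.0, 0.002, 1.0], [-1.0, -0.001, 0.0], [0.001, -1.0, 0.002]]
ft_force: [0.1, -0.4, 5.5]
opening: 0.0389
```

Call:
{"op": "step_arm", "data": {
  "plan": [
    [0,-0.2,0,0,0],
    [0,-0.4,0,0,0],
    [0,-0.5,0,0,0],
    [0,-0.6,0,0,0],
    [0,-0.6,0,0,0],
    [0,-0.4,0,0,0],
    [0,0,0,0,0]
  ]
}}

```text
t: 13.18
eef_pos: [0.5645, -0.1652, 0.1896]
tcp_rot: [[0.0, 0.003, 1.0], [-1.0, -0.001, 0.0], [0.001, -1.0, 0.003]]
ft_force: [0.6, -0.1, -0.8]
opening: 0.0389
```

Call:
{"op": "step_arm", "data": {
  "plan": [
    [-0.5,0,0,0,0],
    [-0.9,0,0,0,0],
    [-1,0,0,0,0],
    [-1,0,0,0,0],
    [-1,0,-0.1,0,0],
    [-1,0,-0.1,0,0],
    [-1,0,-0.2,0,0],
    [-1,0,-0.2,0,0],
    [-1,0,-0.2,0,0],
    [-1,0,-0.2,0,0]
  ]
}}

```text
t: 14.42
eef_pos: [0.5125, 0.3064, 0.1864]
tcp_rot: [[0.0, -0.002, 1.0], [-1.0, -0.001, 0.0], [0.001, -1.0, -0.002]]
ft_force: [0.3, 0.4, -0.5]
opening: 0.0389
```

```bash
python3 -c "
from h import *
go(.5106,.3855,.18)"
```

```text
t 14.43 pos [0.5125 0.3064 0.1864] yaw z deg 0.02 f [ 0.2891  0.3551 -0.5334] open 0.0389 units [-1.583   0.1258 -0.0374]
```

Call:
{"op": "step_arm", "data": {
  "plan": [
    [-0.5,0,0,0,0],
    [-0.5,0,0,0,0],
    [-0.3,0,0,0,0],
    [0,0,0,0,0],
    [0,0,0,0,0]
  ]
}}

```text
t: 15.05
eef_pos: [0.5138, 0.3691, 0.1877]
tcp_rot: [[-0.001, -0.0, 1.0], [-1.0, -0.001, -0.001], [0.001, -1.0, -0.0]]
ft_force: [-0.1, 0.9, -0.7]
opening: 0.039
```

```bash
python3 -c "
from h import *
go(.5106,.3855,.058)
cv2.imwrite('pics/w5.png',viewer.capture('wrist'))"
```

```text
t 15.05 pos [0.5138 0.3691 0.1877] yaw z deg -0.04 f [-0.0939  0.9453 -0.7006] open 0.0390 units [-0.3289  2.5946 -0.0645]
```

View pics/w5.png

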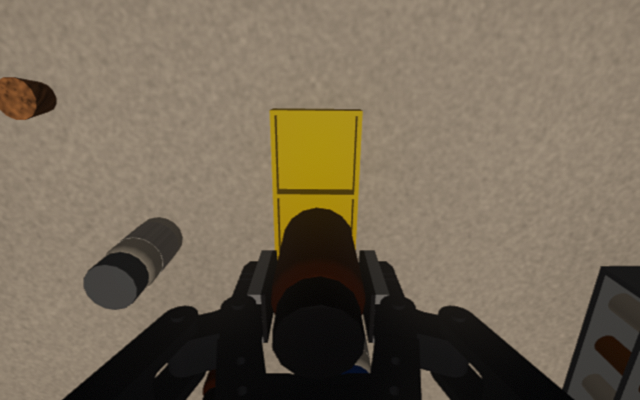

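```bash
python3 -c "
from h import *
print('divider',wray((316,191),.02),'end L',wray((270,110),.02),'end R',wray((363,110),.02))"
```

```text
divider [0.5119 0.3591 0.02  ] end L [0.4736 0.4302 0.02  ] end R [0.5512 0.4303 0.02  ]
```

Call:
{"op": "step_arm", "data": {
  "plan": [
    [-0.25,0.2,-0.05,0,0],
    [-0.13,0.4,0,0,0],
    [0,0.5,0,0,0],
    [0,0.5,0,0,0],
    [0,0.4,0,0,0],
    [0,0.3,0,0,0],
    [0,0.15,0,0,0],
    [0,0.06,0,0,0],
    [0,0,0,0,0]
  ]
}}

```text
t: 16.23
eef_pos: [0.5113, 0.3892, 0.0627]
tcp_rot: [[0.0, 0.001, 1.0], [-1.0, 0.0, 0.0], [-0.0, -1.0, 0.001]]
ft_force: [0.6, -0.1, -0.7]
opening: 0.039
```

Call:
{"op": "step_arm", "data": {
  "plan": [
    [0,0.04,0,0,0],
    [0,0.04,0,0,0],
    [0,0.02,0,0,0],
    [0,0,0,0,0]
  ]
}}

```text
t: 16.73
eef_pos: [0.5111, 0.3891, 0.0578]
tcp_rot: [[0.0, 0.0, 1.0], [-1.0, 0.0, 0.0], [-0.0, -1.0, 0.0]]
ft_force: [-0.6, -0.7, 2.8]
opening: 0.0385
```

Contact at 0.0578. Releasing.

Call:
{"op": "step_arm", "data": {
  "plan": [
    [0,0,0,0,0.7],
    [0,0,0,0,1],
    [0,0,0,0,1],
    [0,0,0,0,1],
    [0,-0.4,0,0,1],
    [0,-0.6,0,0,1],
    [0,-0.8,0,0,1],
    [0,-0.6,0,0,1],
    [0,0,0,0,1]
  ]
}}

```text
t: 17.85
eef_pos: [0.5122, 0.3899, 0.1803]
tcp_rot: [[0.0, 0.004, 1.0], [-1.0, 0.003, 0.0], [-0.003, -1.0, 0.004]]
ft_force: [1.3, 0.2, 0.9]
opening: 0.0852
```

```bash
python3 -c "
from h import *
go(.4205,.1567,.18)
cv2.imwrite('pics/w6.png',viewer.capture('wrist'))"
```

```text
t 17.85 pos [0.5122 0.3899 0.1803] yaw z deg 0.02 f [1.2994 0.2022 0.9434] open 0.0852 units [ 4.6632 -0.0165 -1.8348]
```

View pics/w6.png

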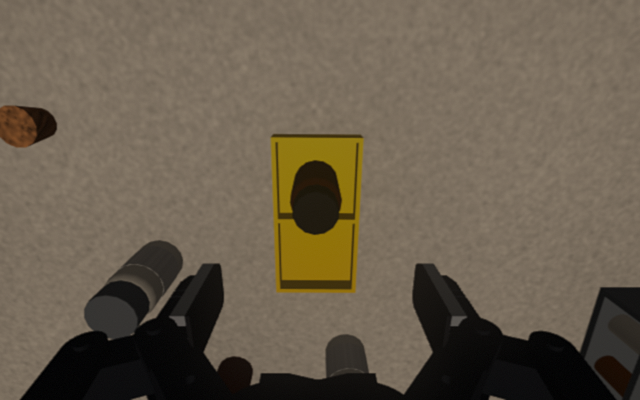

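The brown bottle stands in the far bay at (316,200). Next is the second brown bottle.

Call:
{"op": "step_arm", "data": {
  "plan": [
    [0.4,0,-0.15,0,1],
    [0.6,0,-0.25,0,1],
    [0.8,0,-0.3,0,1],
    [0.8,0,-0.32,0,1],
    [0.8,0,-0.32,0,1],
    [0.6,0,-0.25,0,1],
    [0.4,0.1,-0.15,0,1],
    [0.26,0.1,-0.1,0,1],
    [0,0,0,0,1],
    [0,0,0,0,1]
  ]
}}

```text
t: 19.15
eef_pos: [0.4194, 0.1565, 0.1671]
tcp_rot: [[0.001, -0.0, 1.0], [-1.0, 0.0, 0.001], [-0.0, -1.0, -0.0]]
ft_force: [0.6, -0.0, -0.1]
opening: 0.085
```

```bash
python3 -c "
from h import *
go(.4205,.1567,.053)
cv2.imwrite('pics/w7.png',viewer.capture('wrist'))"
```

```text
t 19.15 pos [0.4194 0.1565 0.1671] yaw z deg 0.03 f [ 0.6096 -0.0396 -0.0824] open 0.0850 units [-0.0042  2.2813  0.0223]
```

View pics/w7.png

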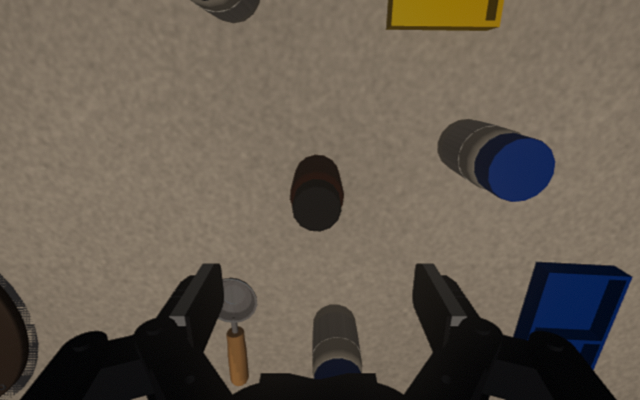

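Call:
{"op": "step_arm", "data": {
  "plan": [
    [-0.05,0.3,0,0,1],
    [0,0.4,0,0,1],
    [0,0.5,0,0,1],
    [0,0.5,0,0,1],
    [0,0.4,0,0,1],
    [0,0.18,0,0,1],
    [0,0,0,0,1],
    [0,0,0,0,0],
    [0,0,0,0,0],
    [0,0,0,0,0]
  ]
}}

```text
t: 20.45
eef_pos: [0.4195, 0.1587, 0.0542]
tcp_rot: [[0.0, 0.001, 1.0], [-1.0, 0.001, 0.0], [-0.001, -1.0, 0.001]]
ft_force: [-1.8, -0.9, 1.8]
opening: 0.0385
```

Call:
{"op": "step_arm", "data": {
  "plan": [
    [0,0,0,0,0],
    [0,0,0,0,0],
    [0,0,0,0,0],
    [0,0,0,0,0]
  ]
}}

```text
t: 20.95
eef_pos: [0.4196, 0.1587, 0.0541]
tcp_rot: [[0.0, 0.001, 1.0], [-1.0, 0.001, 0.0], [-0.001, -1.0, 0.001]]
ft_force: [-1.0, -0.4, 6.2]
opening: 0.0384
```

Call:
{"op": "step_arm", "data": {
  "plan": [
    [0,-0.2,0,0,0],
    [0,-0.4,0,0,0],
    [0,-0.5,0,0,0],
    [0,-0.6,0,0,0],
    [0,-0.6,0,0,0],
    [0,-0.5,0,0,0],
    [0,0,0,0,0]
  ]
}}

```text
t: 21.82
eef_pos: [0.4201, 0.1588, 0.1952]
tcp_rot: [[0.0, 0.003, 1.0], [-1.0, 0.001, 0.0], [-0.001, -1.0, 0.003]]
ft_force: [-0.2, 0.3, -1.3]
opening: 0.0385
```

```bash
python3 -c "
from h import *
go(.511,.314,.19)"
```

```text
t 21.82 pos [0.4201 0.1588 0.1952] yaw z deg 0.01 f [-0.1542  0.289  -1.333 ] open 0.0385 units [-3.1026  0.1142  1.8186]
```

Call:
{"op": "step_arm", "data": {
  "plan": [
    [-0.3,0,0.2,0,0],
    [-0.5,0,0.3,0,0],
    [-0.6,0,0.34,0,0],
    [-0.6,0,0.34,0,0],
    [-0.5,0,0.3,0,0],
    [-0.4,0,0.24,0,0],
    [-0.16,0,0.1,0,0],
    [0,0,0,0,0],
    [0,0,0,0,0]
  ]
}}

```text
t: 22.95
eef_pos: [0.5096, 0.311, 0.193]
tcp_rot: [[-0.0, -0.001, 1.0], [-1.0, -0.001, -0.0], [0.001, -1.0, -0.001]]
ft_force: [0.0, -0.4, -0.2]
opening: 0.0385
```

```bash
python3 -c "
from h import *
go(.511,.313,.058)
cv2.imwrite('pics/w8.png',viewer.capture('wrist'))"
```

```text
t 22.95 pos [0.5096 0.311  0.193 ] yaw z deg -0.00 f [ 0.0114 -0.3524 -0.1978] open 0.0385 units [-0.0416  2.6991  0.0297]
```

View pics/w8.png

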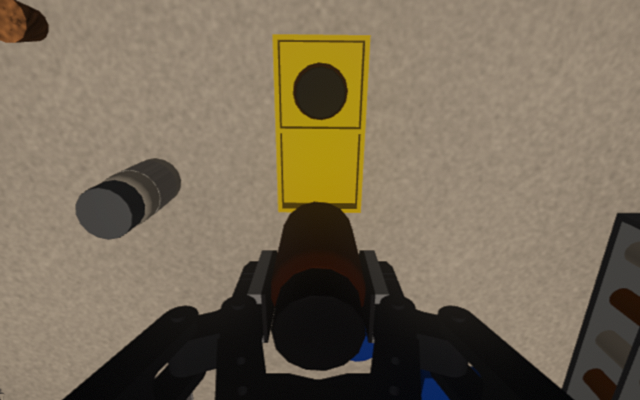

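```bash
python3 -c "
from h import *
print(wray((322,36),.02),wray((320,204),.02),wray((320,212),.0),'div',wray((320,129),.02), 'amber',wray((320,91),.082))"
```

```text
[0.5126 0.4288 0.02  ] [0.5114 0.2863 0.02  ] [0.5116 0.2703 0.    ] div [0.5112 0.3557 0.02  ] amber [0.5108 0.3889 0.082 ]
```

Call:
{"op": "step_arm", "data": {
  "plan": [
    [-0.06,0.2,0.03,0,0],
    [0,0.4,0,0,0],
    [0,0.5,0,0,0],
    [0,0.6,0,0,0],
    [0,0.5,0,0,0],
    [0,0.25,0,0,0],
    [0,0.1,0,0,0],
    [0,0.06,0,0,0],
    [0,0,0,0,0]
  ]
}}

```text
t: 24.12
eef_pos: [0.5119, 0.3147, 0.0634]
tcp_rot: [[0.0, 0.001, 1.0], [-1.0, 0.001, 0.0], [-0.001, -1.0, 0.001]]
ft_force: [-0.0, -0.9, -0.7]
opening: 0.0384
```

Call:
{"op": "step_arm", "data": {
  "plan": [
    [0,0.04,0,0,0],
    [0,0.03,0,0,0],
    [0,0,0,0,0]
  ]
}}

```text
t: 24.5
eef_pos: [0.5115, 0.3145, 0.0593]
tcp_rot: [[0.0, -0.0, 1.0], [-1.0, -0.0, 0.0], [0.0, -1.0, -0.0]]
ft_force: [0.1, 0.0, -1.0]
opening: 0.0388
```

Call:
{"op": "step_arm", "data": {
  "plan": [
    [0,0.03,0,0,0],
    [0,0,0,0,0]
  ]
}}

```text
t: 24.75
eef_pos: [0.5117, 0.3146, 0.0583]
tcp_rot: [[0.0, 0.0, 1.0], [-1.0, 0.0, 0.0], [-0.0, -1.0, 0.0]]
ft_force: [-1.2, -0.3, 1.7]
opening: 0.0385
```

Call:
{"op": "step_arm", "data": {
  "plan": [
    [0,0,0,0,0.7],
    [0,0,0,0,1],
    [0,0,0,0,1],
    [0,0,0,0,1],
    [0,-0.4,0,0,1],
    [0,-0.6,0,0,1],
    [0,-0.8,0,0,1],
    [0,-0.6,0,0,1],
    [0,0,0,0,1]
  ]
}}

```text
t: 25.88
eef_pos: [0.5128, 0.3153, 0.1807]
tcp_rot: [[0.0, 0.004, 1.0], [-1.0, 0.003, 0.0], [-0.003, -1.0, 0.004]]
ft_force: [-0.1, -0.3, -0.1]
opening: 0.0856
```

```bash
python3 -c "
from h import *
go(.5441,.187,.18)
cv2.imwrite('pics/w9.png',viewer.capture('wrist'))"
```

```text
t 25.88 pos [0.5128 0.3153 0.1807] yaw z deg 0.02 f [-0.1053 -0.2739 -0.0648] open 0.0856 units [2.5661 0.0104 0.6256]
```

View pics/w9.png

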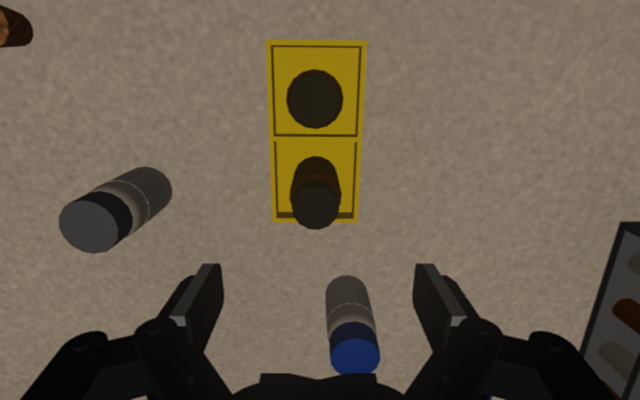

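Both brown bottles stand upright, one in each yellow bay, at (315,98) and (316,195). Next is the left white bottle.

Call:
{"op": "step_arm", "data": {
  "plan": [
    [0.3,0,0.08,0,1],
    [0.5,0,0.12,0,1],
    [0.6,0,0.14,0,1],
    [0.6,0,0.14,0,1],
    [0.4,0,0.1,0,1],
    [0.16,0,0.04,0,1],
    [0,0,0,0,1],
    [0,0,0,0,1]
  ]
}}

```text
t: 26.92
eef_pos: [0.5425, 0.1872, 0.1777]
tcp_rot: [[0.001, -0.0, 1.0], [-1.0, 0.0, 0.001], [-0.0, -1.0, -0.0]]
ft_force: [-0.7, 0.4, -0.5]
opening: 0.0855
```

```bash
python3 -c "
from h import *
go(.5441,.187,.056)
cv2.imwrite('pics/w10.png',viewer.capture('wrist'))"
```

```text
t 26.93 pos [0.5425 0.1872 0.1777] yaw z deg 0.06 f [-0.6663  0.4474 -0.5019] open 0.0855 units [0.0037 2.4332 0.0335]
```

View pics/w10.png

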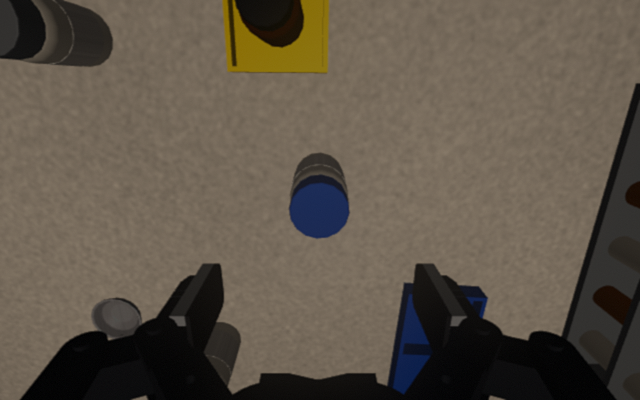

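Call:
{"op": "step_arm", "data": {
  "plan": [
    [0,0.3,0.03,0,1],
    [0,0.4,0,0,1],
    [0,0.5,0,0,1],
    [0,0.5,0,0,1],
    [0,0.5,0,0,1],
    [0,0.2,0,0,1],
    [0,0,0,0,1],
    [0,0,0,0,0],
    [0,0,0,0,0],
    [0,0,0,0,0]
  ]
}}

```text
t: 28.22
eef_pos: [0.5446, 0.1868, 0.059]
tcp_rot: [[0.0, 0.002, 1.0], [-1.0, 0.001, 0.0], [-0.001, -1.0, 0.002]]
ft_force: [-1.3, -0.7, 4.9]
opening: 0.0427
```

Call:
{"op": "step_arm", "data": {
  "plan": [
    [0,0,0,0,0],
    [0,0,0,0,0],
    [0,0,0,0,0],
    [0,0,0,0,0]
  ]
}}

```text
t: 28.72
eef_pos: [0.5446, 0.1868, 0.059]
tcp_rot: [[0.0, 0.002, 1.0], [-1.0, 0.001, 0.0], [-0.001, -1.0, 0.002]]
ft_force: [-2.4, 0.5, 5.8]
opening: 0.0426
```

Call:
{"op": "step_arm", "data": {
  "plan": [
    [0,-0.2,0,0,0],
    [0,-0.4,0,0,0],
    [0,-0.5,0,0,0],
    [0,-0.6,0,0,0],
    [0,-0.6,0,0,0],
    [0,-0.5,0,0,0],
    [0,0,0,0,0]
  ]
}}

```text
t: 29.6
eef_pos: [0.5451, 0.1869, 0.2001]
tcp_rot: [[0.0, 0.004, 1.0], [-1.0, 0.001, 0.0], [-0.001, -1.0, 0.004]]
ft_force: [1.0, -0.1, -0.9]
opening: 0.0424
```

```bash
python3 -c "
from h import *
go(.667,.0314,.19)"
```

```text
t 29.60 pos [0.5451 0.1869 0.2001] yaw z deg 0.02 f [ 1.0364 -0.0897 -0.9158] open 0.0424 units [3.1103 0.2065 2.4359]
```

Call:
{"op": "step_arm", "data": {
  "plan": [
    [0.3,0,0.24,0,0],
    [0.5,0,0.4,0,0],
    [0.6,0,0.45,0,0],
    [0.6,0,0.45,0,0],
    [0.5,0,0.4,0,0],
    [0.4,0,0.3,0,0],
    [0.18,0,0.18,0,0],
    [0,0,0,0,0],
    [0,0,0,0,0]
  ]
}}

```text
t: 30.72
eef_pos: [0.6647, 0.0331, 0.1974]
tcp_rot: [[0.001, -0.001, 1.0], [-1.0, 0.0, 0.001], [-0.0, -1.0, -0.001]]
ft_force: [-1.0, -0.3, -1.1]
opening: 0.0428
```

```bash
python3 -c "
from h import *
go(.667,.0314,.063)
cv2.imwrite('pics/w11.png',viewer.capture('wrist'))"
```

```text
t 30.73 pos [0.6647 0.0331 0.1974] yaw z deg 0.05 f [-0.9623 -0.2976 -1.0541] open 0.0428 units [0.0337 2.6884 0.0488]
```

View pics/w11.png

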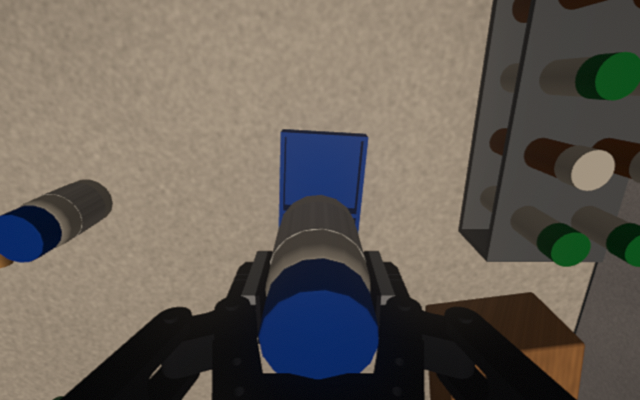

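```bash
python3 -c "
from h import *
print(wray((281,131),.02),wray((367,136),.02),'div',wray((284,206),.02),wray((358,210),.02), 'rack', wray((460,230),.0),wray((490,262),0))"
```

```text
[0.6318 0.0757 0.02  ] [0.7078 0.0715 0.02  ] div [0.6322 0.0051 0.02  ] [0.7027 0.0012 0.02  ] rack [ 0.8123 -0.0287  0.    ] [ 0.8499 -0.0663  0.    ]
```

Call:
{"op": "step_arm", "data": {
  "plan": [
    [0,0.2,0.05,0,0],
    [0,0.4,0,0,0],
    [0,0.5,0,0,0],
    [0,0.6,0,0,0],
    [0,0.5,0,0,0],
    [0,0.25,0,0,0],
    [0,0.1,0,0,0],
    [0,0.06,0,0,0],
    [0,0,0,0,0]
  ]
}}

```text
t: 31.9
eef_pos: [0.6681, 0.0326, 0.068]
tcp_rot: [[0.0, 0.001, 1.0], [-1.0, 0.0, 0.0], [-0.0, -1.0, 0.001]]
ft_force: [-0.8, 0.6, -2.3]
opening: 0.0426
```

Call:
{"op": "step_arm", "data": {
  "plan": [
    [0,0.04,0,0,0],
    [0,0.03,0,0,0],
    [0,0,0,0,0]
  ]
}}

```text
t: 32.28
eef_pos: [0.6676, 0.0325, 0.0637]
tcp_rot: [[0.0, -0.0, 1.0], [-1.0, -0.0, 0.0], [0.0, -1.0, -0.0]]
ft_force: [-0.7, 0.6, -0.8]
opening: 0.0428
```

Call:
{"op": "step_arm", "data": {
  "plan": [
    [0,0.03,0,0,0],
    [0,0,0,0,0]
  ]
}}

```text
t: 32.52
eef_pos: [0.6677, 0.0326, 0.063]
tcp_rot: [[0.0, 0.001, 1.0], [-1.0, 0.0, 0.0], [-0.0, -1.0, 0.001]]
ft_force: [-1.8, -0.1, 4.7]
opening: 0.0429
```

Call:
{"op": "step_arm", "data": {
  "plan": [
    [0,0,0,0,0.7],
    [0,0,0,0,1],
    [0,0,0,0,1],
    [0,0,0,0,1],
    [0,-0.4,0,0,1],
    [0,-0.6,0,0,1],
    [0,-0.8,0,0,1],
    [0,-0.6,0,0,1],
    [0,0,0,0,1]
  ]
}}

```text
t: 33.65
eef_pos: [0.669, 0.0326, 0.1854]
tcp_rot: [[0.0, 0.005, 1.0], [-1.0, 0.0, 0.0], [-0.0, -1.0, 0.005]]
ft_force: [0.5, 0.7, -0.1]
opening: 0.0852
```

```bash
python3 -c "
from h import *
go(.4378,.0032,.18)
cv2.imwrite('pics/w12.png',viewer.capture('wrist'))"
```

```text
t 33.65 pos [0.669  0.0326 0.1854] yaw z deg 0.02 f [ 0.4996  0.6546 -0.0883] open 0.0852 units [ 0.5876  0.0831 -4.6251]
```

View pics/w12.png

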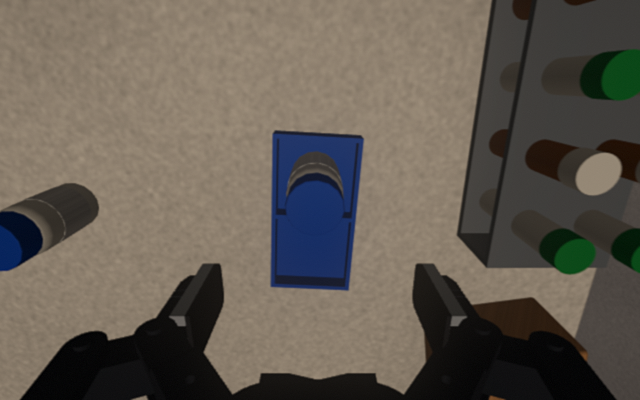

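The first white bottle stands upright in the far blue bay at (315,195). Next is the second white bottle.

Call:
{"op": "step_arm", "data": {
  "plan": [
    [0.06,0,-0.4,0,1],
    [0.06,0,-0.6,0,1],
    [0.08,0,-0.7,0,1],
    [0.08,0,-0.7,0,1],
    [0.08,0,-0.7,0,1],
    [0.08,0,-0.7,0,1],
    [0.08,0,-0.5,0,1],
    [0.06,0,-0.3,0,1],
    [0,0,0,0,1],
    [0,0,0,0,1]
  ]
}}

```text
t: 34.95
eef_pos: [0.4384, 0.0035, 0.1821]
tcp_rot: [[0.0, 0.0, 1.0], [-1.0, 0.0, 0.0], [-0.0, -1.0, 0.0]]
ft_force: [0.2, 0.3, 0.2]
opening: 0.0856
```

```bash
python3 -c "
from h import *
go(.4378,.0032,.057)
cv2.imwrite('pics/w13.png',viewer.capture('wrist'))"
```

```text
t 34.95 pos [0.4384 0.0035 0.1821] yaw z deg 0.02 f [0.1572 0.3426 0.2257] open 0.0856 units [ 0.007   2.5015 -0.0126]
```

View pics/w13.png

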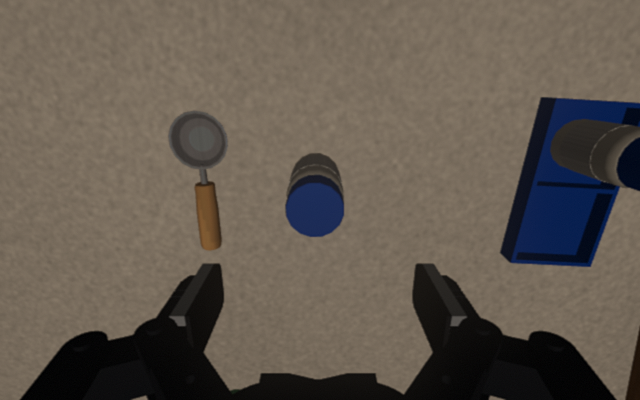

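Call:
{"op": "step_arm", "data": {
  "plan": [
    [0,0.3,-0.02,0,1],
    [0,0.4,0,0,1],
    [0,0.5,0,0,1],
    [0,0.5,0,0,1],
    [0,0.5,0,0,1],
    [0,0.28,0,0,1],
    [0,0,0,0,1],
    [0,0,0,0,0],
    [0,0,0,0,0],
    [0,0,0,0,0]
  ]
}}

```text
t: 36.25
eef_pos: [0.4372, 0.0035, 0.0593]
tcp_rot: [[0.0, 0.002, 1.0], [-1.0, 0.0, 0.0], [-0.0, -1.0, 0.002]]
ft_force: [-0.9, -0.9, 4.7]
opening: 0.0425
```

Call:
{"op": "step_arm", "data": {
  "plan": [
    [0,0,0,0,0],
    [0,0,0,0,0],
    [0,0,0,0,0],
    [0,0,0,0,0]
  ]
}}

```text
t: 36.75
eef_pos: [0.4372, 0.0035, 0.0593]
tcp_rot: [[0.0, 0.002, 1.0], [-1.0, 0.0, 0.0], [-0.0, -1.0, 0.002]]
ft_force: [-1.5, 0.1, 5.0]
opening: 0.0428
```

Call:
{"op": "step_arm", "data": {
  "plan": [
    [0,-0.2,0,0,0],
    [0,-0.4,0,0,0],
    [0,-0.5,0,0,0],
    [0,-0.6,0,0,0],
    [0,-0.6,0,0,0],
    [0,-0.5,0,0,0],
    [0,0,0,0,0]
  ]
}}

```text
t: 37.62
eef_pos: [0.4377, 0.0035, 0.2004]
tcp_rot: [[0.0, 0.004, 1.0], [-1.0, 0.0, 0.0], [-0.0, -1.0, 0.004]]
ft_force: [0.7, -0.6, -2.6]
opening: 0.0425
```

```bash
python3 -c "
from h import *
go(.663,-.0415,.2)"
```

```text
t 37.62 pos [0.4377 0.0035 0.2004] yaw z deg 0.02 f [ 0.7107 -0.5725 -2.6176] open 0.0425 units [0.9016 0.0257 4.505 ]
```

Call:
{"op": "step_arm", "data": {
  "plan": [
    [0.1,0,0.3,0,0],
    [0.1,0,0.5,0,0],
    [0.15,0,0.7,0,0],
    [0.15,0,0.7,0,0],
    [0.15,0,0.7,0,0],
    [0.1,0,0.7,0,0],
    [0.1,0,0.5,0,0],
    [0.05,0,0.35,0,0],
    [0,0,0,0,0],
    [0,0,0,0,0]
  ]
}}

```text
t: 38.88
eef_pos: [0.6587, -0.0416, 0.1969]
tcp_rot: [[0.0, -0.002, 1.0], [-1.0, 0.0, 0.0], [-0.0, -1.0, -0.002]]
ft_force: [1.3, -0.0, -1.0]
opening: 0.0426
```

```bash
python3 -c "
from h import *
go(.663,-.0415,.0633)
cv2.imwrite('pics/w14.png',viewer.capture('wrist'))"
```

```text
t 38.88 pos [ 0.6587 -0.0416  0.1969] yaw z deg 0.01 f [ 1.3052 -0.0313 -0.985 ] open 0.0426 units [-0.0011  2.6723  0.0925]
```

View pics/w14.png

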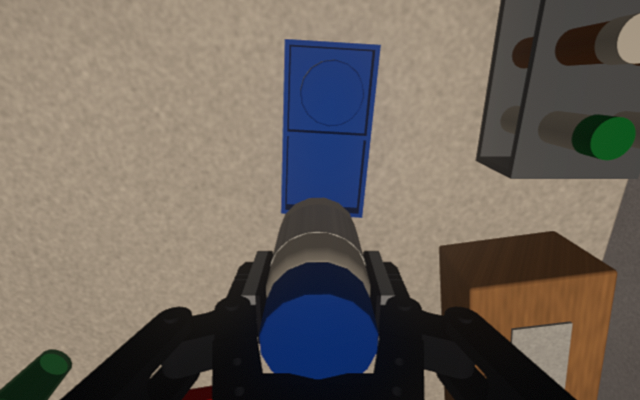

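```bash
python3 -c "
from h import *
print(wray((286,41),.02),wray((380,45),.02),wray((282,206),.02),'div',wray((327,133),.02),'cap',wray((332,93),.094),'near',wray((322,209),.012))"
```

```text
[0.6321 0.0733 0.02  ] [0.7084 0.0704 0.02  ] [ 0.624  -0.0696  0.02  ] div [ 0.6661 -0.0007  0.02  ] cap [0.6671 0.0356 0.094 ] near [ 0.6621 -0.0757  0.012 ]
```

Call:
{"op": "step_arm", "data": {
  "plan": [
    [0,0.2,0.08,0,0],
    [0,0.4,0,0,0],
    [0,0.5,0,0,0],
    [0,0.6,0,0,0],
    [0,0.5,0,0,0],
    [0,0.25,0,0,0],
    [0,0.1,0,0,0],
    [0,0.06,0,0,0],
    [0,0,0,0,0]
  ]
}}

```text
t: 40.05
eef_pos: [0.6636, -0.0415, 0.0685]
tcp_rot: [[0.0, 0.001, 1.0], [-1.0, -0.0, 0.0], [0.0, -1.0, 0.001]]
ft_force: [-0.2, -0.2, -1.4]
opening: 0.0428
```

Call:
{"op": "step_arm", "data": {
  "plan": [
    [0,0.04,0,0,0],
    [0,0.03,0,0,0],
    [0,0,0,0,0]
  ]
}}

```text
t: 40.42
eef_pos: [0.6631, -0.0414, 0.0642]
tcp_rot: [[0.0, -0.0, 1.0], [-1.0, 0.0, 0.0], [-0.0, -1.0, -0.0]]
ft_force: [-0.0, 0.2, 0.1]
opening: 0.0422
```

Call:
{"op": "step_arm", "data": {
  "plan": [
    [0,0.03,0,0,0],
    [0,0,0,0,0]
  ]
}}

```text
t: 40.67
eef_pos: [0.6633, -0.0415, 0.0634]
tcp_rot: [[0.0, 0.001, 1.0], [-1.0, -0.0, 0.0], [0.0, -1.0, 0.001]]
ft_force: [-1.7, -0.1, 4.1]
opening: 0.0425
```

Contact at 0.0634. I'll release, rise and pull back so the fixed cameras have a clear view.

Call:
{"op": "step_arm", "data": {
  "plan": [
    [0,0,0,0,0.7],
    [0,0,0,0,1],
    [0,0,0,0,1],
    [0,0,0,0,1],
    [0,-0.4,0,0,1],
    [0,-0.6,0,0,1],
    [0,-0.8,0,0,1],
    [0,-0.7,0,0,1],
    [0,0,0,0,1]
  ]
}}

```text
t: 41.8
eef_pos: [0.6647, -0.0415, 0.1915]
tcp_rot: [[0.0, 0.006, 1.0], [-1.0, -0.0, 0.0], [0.0, -1.0, 0.006]]
ft_force: [0.8, 0.4, -0.2]
opening: 0.0855
```

Call:
{"op": "step_arm", "data": {
  "plan": [
    [0,0,-0.5,0,1],
    [0,0,-0.8,0,1],
    [0,0,-0.9,0,1],
    [0,0,-0.9,0,1],
    [0,0,-0.9,0,1],
    [0,0,-0.8,0,1],
    [0,0,-0.5,0,1],
    [0,0,-0.3,0,1],
    [0,0,0,0,1],
    [0,0,0,0,1]
  ]
}}

```text
t: 43.05
eef_pos: [0.384, -0.0416, 0.1877]
tcp_rot: [[0.0, 0.0, 1.0], [-1.0, -0.0, 0.0], [0.0, -1.0, 0.0]]
ft_force: [0.3, 0.3, 0.2]
opening: 0.0857
```

```bash
python3 -c "
from h import *
im=viewer.capture('top');s=viewer.capture('side')
cv2.imwrite('pics/top9.png',cv2.resize(im[110:290,140:500],None,fx=2.2,fy=2.2,interpolation=cv2.INTER_CUBIC))
cv2.imwrite('pics/side9.png',cv2.resize(s[100:340,160:460],None,fx=2.4,fy=2.4,interpolation=cv2.INTER_CUBIC))
go(.3,0,.2)"
```

```text
t 43.15 pos [ 0.384  -0.0415  0.1876] yaw z deg 0.02 f [ 0.4917 -0.1278 -0.5971] open 0.0856 units [-0.8312 -0.2471 -1.6794]
```

View pics/top9.png

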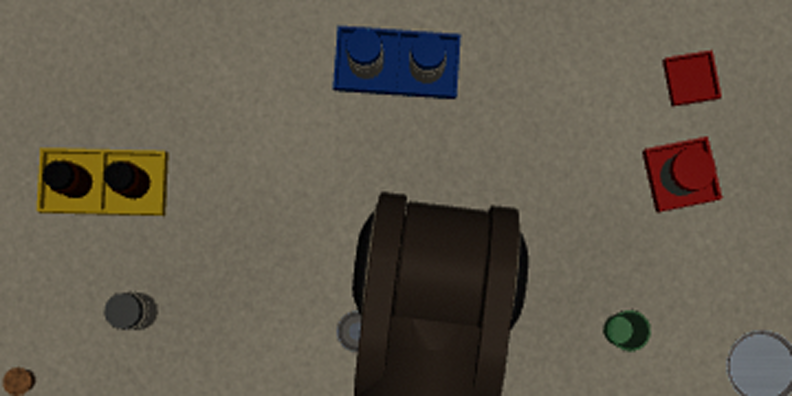

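View pics/side9.png

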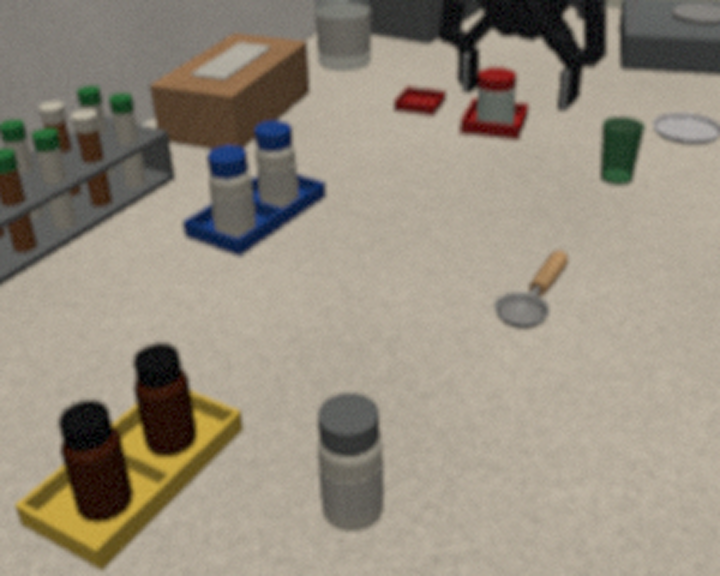

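The top view shows both white bottles in the blue tray at (366,52) and (428,58), and both brown bottles in the yellow tray at (67,178) and (128,178). The jar is in the larger red tray at (688,172). The reference at (130,310) and the beaker at (626,330) are where they started. In the side view all five samples are upright.

```bash
python3 -c "
from h import *
print(ticket.finish_job())"
```

```text
the job is handed in; nothing more can be done
None
```

I sorted all five samples and handed the job in at about 43 s of the 128 s allowed. Both white bottles are in the blue tray and both brown bottles are in the yellow tray, one to a bay. The jar is in the larger red tray. Each one was lowered until the wrist force showed contact with the bay floor, then released.

- **Final pictures:** the top and side views show all five samples upright inside their trays. The reference bottle and the beaker show no visible shift, and the gripper is open and clear of everything.
- **Disagreement between cameras:** the top and wrist cameras differed by about 3–6 mm on where the yellow and blue bay centres lay along the row. I aimed in between, which was well inside the roughly 13 mm of slack.
- **No check failed:** the interface gave no verdict when I handed in, so these pictures and force readings are my only confirmation.

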